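# Weigh out a deli tub on the counter balance

## Task

The sealed deli tub on the two-pan balance weighs 300 g. Put the 100 g and the 200 g iron weights into the empty pan, standing upright and set down gently, so that the beam comes level; the 500 g weight is not needed.

Things in the scene. Friction and masses are not known exactly. Their poses are not given: they have to be found in the camera images.
- w100_mid (a point): 100 g weight: the smallest of three dark cast-iron cylinders with a knob on top that stand upright on the steel table. Body 24 mm in diameter and 26 mm high, knob 14 mm in diameter above it, 36 mm high in all. The point is on its axis, half-way up (18 mm above its foot); z is up along its axis.
- w200_mid (a point): 200 g weight: the middle one of the three. Body 32 mm in diameter, 34 mm high, knob 19 mm in diameter above it, 46 mm high in all. The point is on its axis, 23 mm above its foot; z is up. The 500 g weight (unlisted) is 44 mm in diameter, 66 mm high. The three stand in any order, 100 mm or more apart between centres; a ramekin 38 mm high stands among them.
- pan_floor (a point): Centre of the floor's upper face of the balance's empty round pan: floor 165 mm in diameter, rim 190 mm in diameter and 6 mm above the floor. The pan stays horizontal, only rises and falls: floor 124 mm above the table at the start, 109 mm when the beam is level; about 3 N pushes it down. y points along the beam to the other pan (300 mm away, holds the white lidded tub, 70 mm high); z up.
- beam (a joint): Tilt of the balance's beam in rad: 0 is level, +0.1 (start) the tub's side fully down, -0.1 fully up. It stays at +0.1 with only one of the two weights in the pan and settles at 0 within about a second when both are. The beam and its pointer's post (135 mm high) stand between the pans, the post 150 mm from the pan's centre.

How it is judged:
By the outcome, as a careful person would: the job done as asked, in the order asked, and still so for the second after the job is handed in, with the robot touching nothing.
It also fails if it takes over 64 s, if anything falls off the work surface, if the arm or the gripper's body presses on something with over 40 N, if the wrist force passes 120 N, or if a joint passes its speed limit or range.

## Robot

A 7-joint arm with a two-finger parallel gripper is mounted at the origin on the work surface. World frame = base frame: x ahead of the robot, y to its left, z up, the work surface at z = 0. Lengths are in mm, angles in rad, forces in N, time in s.
With the tool pointing down it reaches from about 400 to 875 mm from the base axis. Payload 19.3 kg.
Tool frame: the origin (TCP) lies at the very end of the fingers, on their centre line; the grasp point (between the pads) lies 19 mm behind it (grip_point_offset is the z of the grasp point in the tool frame, in mm); z points along the fingers, y is the line along which they close (so a half turn about z gives the same grasp; the last joint's range is limited). The gripper opens to 85 mm and grips with 20 to 120 N. Pads are 22 mm wide; open, the fingers measure 114 mm over their backs; the gripper's body (76 mm by 85 mm) begins 54 mm behind the grasp point. The pads swing forward as they close: fully open they stand 13 mm farther back than shut.
Start: joints at [1.149, 0.521, -0.036, 1.599, 0.021, 1.021, -0.113], TCP at [215.339, -586.723, 231.291] pointing down, gripper open.
Joint ranges: [-2.91, 2.91], [-0.3, 2.13], [-1.5, 1.42], [0.17, 2.43], [-1.26, 4.41], [0.16, 1.93], [-2.52, 2.52]. Speed limits (rad/s): [1.89, 1.89, 2.39, 2.39, 3.01, 3.01, 3.01].

## Interface

Orientations are given as a 3x3 rotation matrix whose columns are the frame's x, y, z axes.
In Python, from workcell import movep, movel, goto_joints, open_gripper, clamp, wait, inverse_kinematics, read_state, camera, PlanningError, finish_job, grip_point_offset gives the robot as it stands. Calls block until the motion is done:
- movep(position, orientation): joint-space move of the TCP to a pose.
- movel(position, frame=None, max_speed=150, guard=None): straight line of the TCP; frame=None keeps the orientation; max_speed is the mean speed in mm/s. With guard (N) it stops when the force on the tool has changed by that much, and returns True; else False.
- goto_joints(angles): joint-space move.
- open_gripper() and clamp(): open the fingers fully, or close them until they stop; the grip force is fixed at half the most.
- wait(seconds).
- inverse_kinematics(position, orientation): joint angles nearest the present ones, or None.
- read_state(): the state.
- camera(name): name is "side" or "top" or "wrist"; returns a dict with "image" (400x640x3 uint8, blue, green, red), "range_z" (400x640 float32, mm along the optical axis (not along the pixel's ray), 0 where there is no reading), "fx", "fy", "cx", "cy" (pixels), "cam_to_world" (4x4, takes a point from camera to world coordinates). Camera axes: x right, y up, looking along -z (the intrinsics and any distortion apply to the point x, -y, -z); pixel columns grow to the right and rows downward; lengths in mm; the calibration is good to about 2 mm. A picture is of the moment at which its call begins.
A pose or a line that the arm cannot do raises PlanningError and nothing moves.
- finish_job(): hands the job in; it is judged then, once.
The state is a dict: "time": time; "qpos": joint angles; "qvel": joint speeds; "joint_efforts": joint torques, N m; "eef_pos": TCP position; "tool_rot": TCP orientation; "ft_force": force on the tool from outside, world axes, zero at the start; "torque": the same for the moment, N m; "finger_gap": finger opening in mm; "gripper_force": force on a finger pad.
Only numpy, scipy, OpenCV 4.12 (cv2) and the standard library are available. Lean on these libraries where they do the work, as an engineer would, in place of code of your own. Each camera call takes 0.05 s, during which the arm holds its last target. There are 200 camera calls.

## Working session

There is one attempt and no reset: what is moved stays moved. The work goes in short steps, each a Python script; the robot and the scene stay as the last script left them, time stands still between calls to the robot, and variables do not carry over. Pictures are saved under pics/ and viewed, at most 10 in all, crops included, and the job is handed in when it is done.

```bash
mkdir -p pics
cat > h.py <<'E'
import numpy as np, cv2
from workcell import *
def cloud(c):
    v,u=np.mgrid[0:400,0:640]; z=c["range_z"].astype(float)
    P=np.stack([(u-c["cx"])/c["fx"]*z,-(v-c["cy"])/c["fy"]*z,-z,np.ones_like(z)],-1)
    W=P@np.array(c["cam_to_world"]).T
    W[z<=0]=np.nan
    return W[...,:3]
E
python3 - <<'E'
from h import *
ims=[]
for n in ("top","side"):
    c=camera(n); ims.append(c["image"]); print(n,[k for k in c],c["fx"],np.round(c["cam_to_world"],2).tolist())
    np.save(n+".npy",cloud(c)); cv2.imwrite(f"pics/{n}.png",c["image"])
W=np.load("top.npy")
m=(W[...,2]>18)&(W[...,2]<300)
n,l,s,ce=cv2.connectedComponentsWithStats(m.astype(np.uint8))
for i in range(1,n):
    if s[i,4]>30:
        p=W[l==i]; print(i,s[i].tolist(),np.round(np.nanmedian(p,0)),np.round(np.nanmin(p,0)),np.round(np.nanmax(p,0)))
print(read_state()["time"])
E
```

```text
top ['image', 'range_z', 'fx', 'fy', 'cx', 'cy', 'cam_to_world'] 441.6258869913917 [[-0.01, 0.99, -0.15, 423.18], [-1.0, -0.01, -0.01, -52.09], [-0.01, 0.15, 0.99, 1033.43], [0.0, 0.0, 0.0, 1.0]]
side ['image', 'range_z', 'fx', 'fy', 'cx', 'cy', 'cam_to_world'] 486.6922898671006 [[1.0, -0.0, -0.04, 526.3], [-0.03, 0.52, -0.85, -1042.1], [0.02, 0.85, 0.52, 705.26], [0.0, 0.0, 0.0, 1.0]]
1 [453, 39, 117, 64, 7034] [ 866. -490.   79.] [ 811. -620.   18.] [ 945. -378.   86.]
2 [39, 45, 157, 45, 6573] [886. 413.  79.] [856. 249.  18.] [940. 592.  87.]
3 [601, 44, 39, 97, 2616] [ 800. -730.   82.] [ 714. -803.   18.] [ 911. -715.  164.]
4 [377, 59, 30, 38, 816] [ 848. -216.   97.] [ 832. -250.   19.] [ 887. -191.  108.]
8 [279, 66, 25, 37, 728] [835.  13.  97.] [818. -14.  18.] [873.  42. 104.]
12 [321, 116, 36, 35, 981] [734. -96.  39.] [ 697. -139.   19.] [776. -56.  45.]
14 [534, 121, 27, 36, 152] [ 724. -590.   19.] [ 680. -623.   18.] [ 765. -556.   24.]
16 [75, 148, 226, 90, 15246] [578. 238. 122.] [487. -10.  18.] [681. 476. 170.]
18 [525, 155, 10, 11, 37] [ 668. -545.   20.] [ 658. -556.   18.] [ 682. -533.   22.]
19 [396, 164, 15, 14, 164] [ 643. -244.   35.] [ 631. -260.   19.] [ 660. -230.   51.]
20 [0, 170, 27, 118, 1879] [519. 641.  45.] [389. 637.  18.] [649. 697.  70.]
21 [622, 172, 18, 72, 909] [ 554. -750.   44.] [ 473. -792.   18.] [ 638. -742.   83.]
22 [390, 205, 26, 26, 297] [ 538. -247.   34.] [ 507. -267.   18.] [ 564. -209.   41.]
23 [452, 241, 24, 20, 379] [ 459. -366.   51.] [ 438. -394.   18.] [ 480. -351.   70.]
24 [358, 250, 11, 10, 87] [ 454. -147.   28.] [ 443. -159.   20.] [ 463. -136.   40.]
25 [555, 282, 85, 69, 4709] [ 334. -591.  170.] [ 270. -648.   18.] [ 388. -571.  195.]
26 [511, 355, 67, 45, 1775] [ 207. -484.  123.] [ 168. -528.   18.] [ 232. -464.  195.]
27 [610, 395, 16, 5, 52] [ 208. -537.  259.] [ 203. -542.  244.] [ 210. -534.  277.]
0.1
```

View pics/top.png

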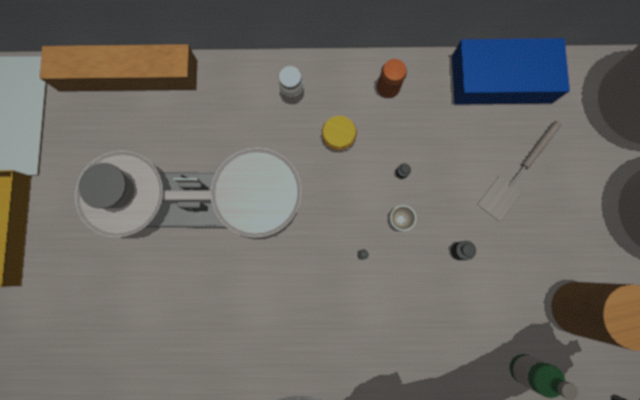

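View pics/side.png

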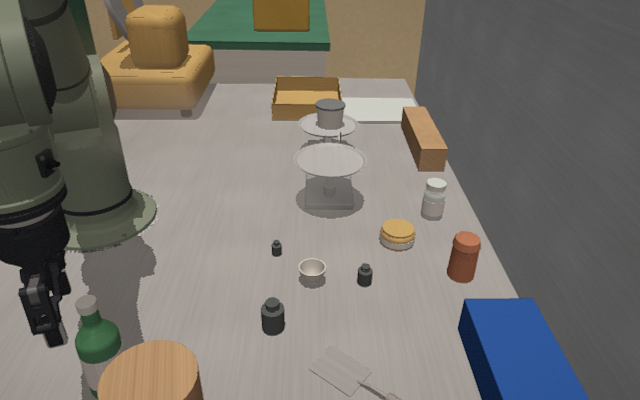

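The top view shows the 500 g weight at (465,250), the 200 g at (403,171), the 100 g at (363,254) and the ramekin at (402,218). The empty pan is at (256,193) and the tub's pan at (120,193). Next I fit the pan and look at each weight with the wrist camera.

```bash
cat >> h.py <<'E'
D=np.array([[1,0,0],[0,-1,0],[0,0,-1.]]); F=np.array([[-1,0,0],[0,1,0],[0,0,-1.]])
def down():
    q=np.array(read_state()["qpos"])
    best=None
    return best
E
python3 - <<'E'
from h import *
W=np.load("top.npy"); u0,v0=256,193
v,u=np.mgrid[0:400,0:640]
for u0 in (256,120):
    m=(np.hypot(u-u0,v-193)<52)&(W[...,2]>(110 if u0>200 else 80))&(W[...,2]<140)
    m&=(u>208) if u0>200 else (u<166)
    p=W[m]; print(len(p),np.percentile(p[:,2],[5,50,95]))
    (c,r)=cv2.minEnclosingCircle(p[:,:2].astype(np.float32)); print("pan",c,r, np.percentile(p[:,:2],[1,99],axis=0))
s=read_state(); print(np.round(s["tool_rot"],3).tolist(), s["time"])
for P in ([454,-147,200],[643,-244,200],[578,88,300]):
    for n,R in (("D",D),("F",F)):
        q=inverse_kinematics(P,R); print(P,n,None if q is None else np.round(q,2))
E
```

```text
6328 [121.83774825 124.67229299 129.62503357]
pan (582.0970458984375, 82.61727905273438) 94.62767028808594 [[494.00222103  -6.01339885]
 [669.96035184 170.97478035]]
4143 [ 92.09911304  95.20996132 104.17272719]
pan (587.283447265625, 382.75469970703125) 95.32158660888672 [[497.20543842 293.59337999]
 [676.36525078 472.36300615]]
[[0.939, 0.345, -0.0], [0.345, -0.939, 0.001], [-0.0, -0.001, -1.0]] 0.1
[454, -147, 200] D [ 0.34  0.34 -0.19  2.    0.08  0.81 -1.47]
[454, -147, 200] F [ 0.81  0.42 -0.79  1.98  0.39  0.89  1.38]
[643, -244, 200] D [ 0.31  0.65 -0.06  1.44  0.04  1.04 -1.32]
[643, -244, 200] F [ 0.7   0.75 -0.73  1.42  0.51  1.17  1.47]
[578, 88, 300] D [ 0.12  0.43 -0.53  1.61  0.23  1.17 -2.03]
[578, 88, 300] F [ 0.35  0.51 -0.89  1.59  0.42  1.23  0.96]
```

Run:
```python
from h import *
movep([643,-244,190],D)
c=camera("wrist"); W=cloud(c); np.save("w1.npy",W); cv2.imwrite("pics/w1.png",c["image"])
T=np.load("top.npy")
def blobs(W,zmin,zmax,xy):
    m=(W[...,2]>zmin)&(W[...,2]<zmax)
    n,l,s,ce=cv2.connectedComponentsWithStats(m.astype(np.uint8))
    for i in range(1,n):
        p=W[l==i]
        if s[i,4]>15 and min(np.hypot(*(np.nanmedian(p,0)[:2]-q)) for q in xy)<40:
            cc,r=cv2.minEnclosingCircle(p[:,:2].astype(np.float32)); print(s[i].tolist(),np.round(cc,1),round(r,1),np.round(np.mean(p,0),1),np.round(np.percentile(p[:,2],98),1))
print("wrist"); blobs(W,28,60,[(643,-244),(454,-147)]); print("knob"); blobs(W,41,60,[(643,-244)])
print("top"); blobs(T,26,60,[(643,-244),(454,-147)])
print(np.round(c["cam_to_world"],2).tolist(),read_state()["time"])
```

```text
wrist
[308, 162, 31, 31, 755] [ 648.6 -246.9] 15.8 [ 650.6 -246.8   39.9] 48.4
[236, 320, 17, 18, 163] [ 456.8 -149.1] 10.1 [ 457.2 -149.    33.7] 37.9
knob
[314, 171, 19, 20, 299] [ 648.5 -246.7] 9.5 [ 649.  -246.8   47. ] 48.7
top
[397, 164, 14, 14, 151] [ 646.7 -245.4] 16.0 [ 644.8 -244.6   38.1] 48.3
[358, 250, 10, 10, 56] [ 453.3 -146. ] 10.7 [ 453.2 -146.3   32.5] 39.1
[[-0.0, 0.95, 0.32, 724.33], [-1.0, -0.0, 0.0, -245.12], [0.0, -0.32, 0.95, 334.05], [0.0, 0.0, 0.0, 1.0]] 2.1333
```

View pics/w1.png

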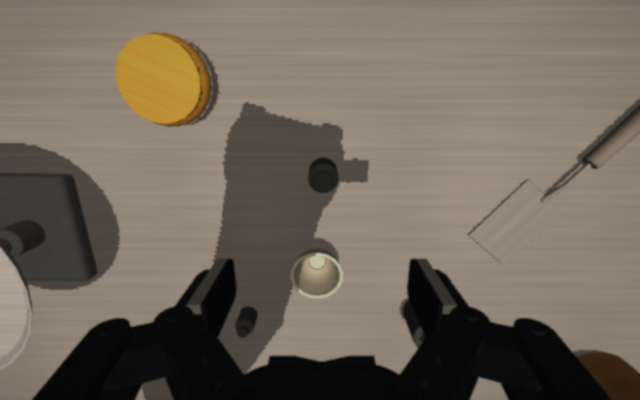

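The 200 g weight is at (323,175) in the wrist view. Its measured radius of 15.8 mm and knob radius of 9.5 mm match the given sizes, so I grasp it.

Run:
```python
from h import *
movep([648,-246.3,80],D)
print(movel([648,-246.3,5],max_speed=60,guard=12))
clamp(); s=read_state(); print(s["finger_gap"],s["gripper_force"],s["eef_pos"])
movel([648,-246.3,220],max_speed=150)
s=read_state(); print(s["finger_gap"],s["ft_force"],s["time"])
movep([612,82.6,220],D)
c=camera("wrist"); cv2.imwrite("pics/w2.png",c["image"])
c=camera("side"); cv2.imwrite("pics/s2.png",cv2.resize(c["image"][60:300,200:480],None,fx=2,fy=2)); print(read_state()["time"])
```

```text
False
30.627723168194343 59.656434369971976 [ 648.16435335 -246.31951683    5.33252956]
30.02260684472863 [ 0.21732615 -0.2580322  -2.24497174] 6.1833
7.5333
```

View pics/s2.png

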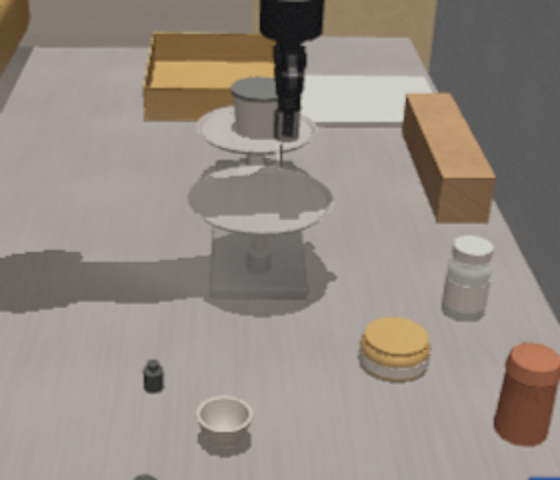

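View pics/w2.png

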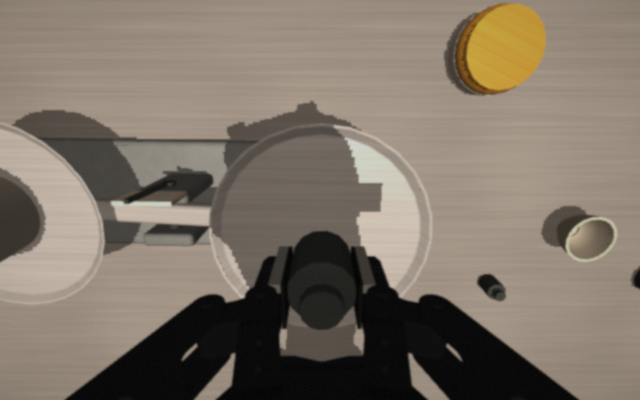

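The weight is held between the pads, upright as far as the picture shows, and the wrist reads about 2.2 N. Now I lower it gently into the pan.

Run:
```python
from h import *
movel([612,82.6,140],max_speed=80)
print(movel([612,82.6,127.5],max_speed=15,guard=1.5))
wait(.3); s=read_state(); print(s["eef_pos"],s["ft_force"],s["finger_gap"])
open_gripper(); wait(.3); print(read_state()["ft_force"])
movel([612,82.6,250],max_speed=120)
movep([454,-148,190],D)
c=camera("wrist"); W=cloud(c); cv2.imwrite("pics/w3.png",c["image"])
m=(W[...,2]>28)&(W[...,2]<45)
n,l,st,ce=cv2.connectedComponentsWithStats(m.astype(np.uint8))
for i in range(1,n):
    p=W[l==i]
    if st[i,4]>15 and np.hypot(*(np.median(p,0)[:2]-[455,-148]))<40:
        print(st[i].tolist(),cv2.minEnclosingCircle(p[:,:2].astype(np.float32)),p.max(0))
W=cloud(camera("top"))
m=(W[...,2]>145)&(W[...,2]<200)&(abs(W[...,1]-82)<80)&(abs(W[...,0]-582)<80)
print("pan",m.sum(),cv2.minEnclosingCircle(W[m][:,:2].astype(np.float32)),np.percentile(W[m][:,2],[5,50,95]))
c=camera("side"); cv2.imwrite("pics/s3.png",cv2.resize(c["image"][100:240,240:400],None,fx=4,fy=4)); print(read_state()["time"])
```

```text
True
[611.49136103  82.52824957 128.16734009] [0.32124014 0.79805235 0.47871343] 30.79040089111357
[ 0.74087282 -0.0787724   0.21182173]
[313, 172, 20, 21, 206] ((455.24578857421875, -148.29971313476562), 11.128924369812012) [ 466.13261026 -138.03729706   38.60434935]
pan 206 ((610.1986083984375, 83.18244171142578), 15.887969017028809) [150.96055192 159.51230277 171.95978767]
12.9917
```

View pics/s3.png

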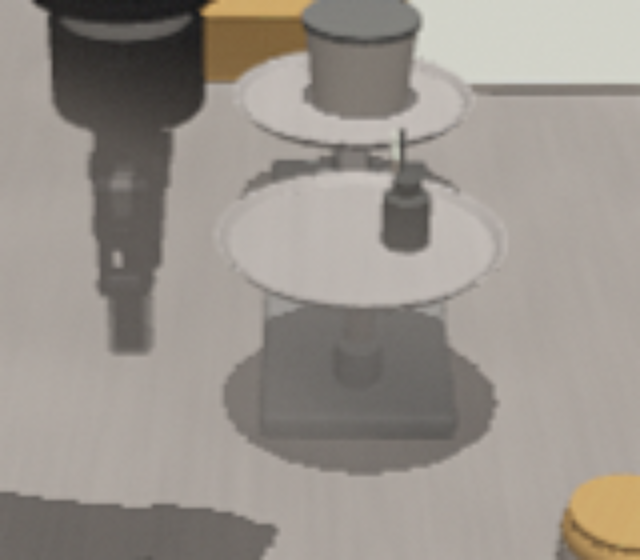

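The 200 g weight stands upright in the pan at (407,220) and the pan is still up. Next is the 100 g weight at (455,-148). I press it down with the pan to level height before releasing.

Run:
```python
from h import *
movep([455,-148,70],D)
print(movel([455,-148,3.5],max_speed=50,guard=12))
clamp(); s=read_state(); print(s["finger_gap"],s["gripper_force"],s["eef_pos"])
movel([455,-148,220],max_speed=150)
s=read_state(); print(s["finger_gap"],s["ft_force"],s["time"])
if s["finger_gap"]>15:
    movep([552,82.6,220],D)
    movel([552,82.6,140],max_speed=80)
    print(movel([552,82.6,112.7],max_speed=15,guard=8))
    wait(.5); s=read_state(); print(s["eef_pos"],s["ft_force"],s["finger_gap"])
    c=camera("side"); cv2.imwrite("pics/s4.png",cv2.resize(c["image"][100:240,240:400],None,fx=4,fy=4)); print(read_state()["time"])
```

```text
False
21.814242286556166 58.38009111724659 [ 455.07735025 -147.97793306    3.76256406]
22.05140788475389 [ 0.17756421 -0.7024074  -0.56459102] 17.2167
False
[552.02682043  82.61951733 112.73105204] [-0.26861163 -0.07920193  0.55789146] 21.50692030449972
21.8667
```

View pics/s4.png

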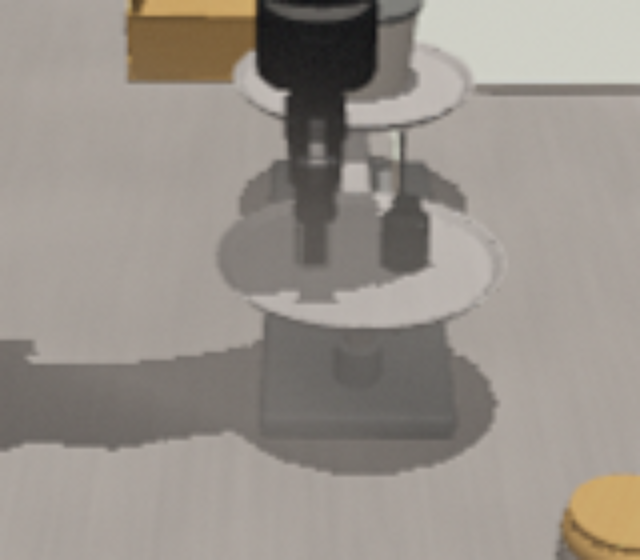

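The pan has sunk to near level under the held 100 g weight, and the 200 g weight is still upright at (405,240). I release and withdraw.

Run:
```python
from h import *
open_gripper(); wait(.8)
movel([552,82.6,260],max_speed=100)
movep([480,-200,300],D); wait(1)
W=cloud(camera("top")); 
r=lambda x,y:np.hypot(W[...,0]-x,W[...,1]-y)
for x,y in ((582,140),(582,320)): print(np.nanmedian(W[...,2][r(x,y)<12]))
m=(W[...,2]>130)&(W[...,2]<200)&(r(582,82)<75)
n,l,st,ce=cv2.connectedComponentsWithStats(m.astype(np.uint8))
for i in range(1,n): print(cv2.minEnclosingCircle(W[l==i][:,:2].astype(np.float32)),np.percentile(W[l==i][:,2],98))
c=camera("side"); cv2.imwrite("pics/s5.png",cv2.resize(c["image"][100:240,240:400],None,fx=4,fy=4)); print(read_state()["time"])
```

```text
109.77734350249216
108.28371349805673
((610.0457153320312, 83.16346740722656), 16.087919235229492) 157.44594374932876
((550.291015625, 83.28990936279297), 11.75475788116455) 147.50715965796178
27.1583
```

View pics/s5.png

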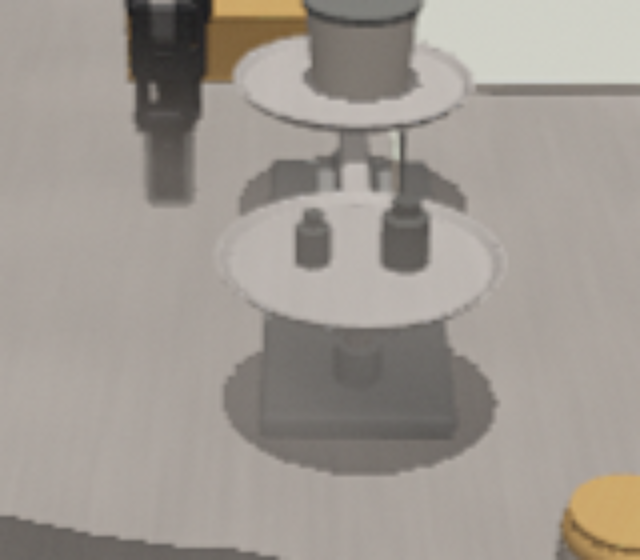

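Both weights stand upright in the pan, at (313,240) and (405,238). The two pans measure about 110 mm and 108 mm high, so the beam is level.

```bash
python3 -c "
from workcell import *
print(finish_job())"
```

```text
the job is handed in; nothing more can be done
None
```

The 100 g and 200 g weights stand upright in the pan, the beam measured level to about 1.5 mm between the two pans, and I handed the job in after about 27 s of the 64 s allowed.

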